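# Seat the clamp pad against the hidden stop of the drilling jig

## Task

Lay the pale clamp pad flat in the open front of the drilling jig and slide it lengthwise under the metal plate until you feel it seat fully home against the stop hidden inside, then let go of it. Stop pushing once it is home rather than ramming it, and leave the brown offcut where it lies.

Things in the scene. Friction and masses are not known exactly. Their poses are not given: they have to be found in the camera images.
- pad_center (a point): Centre (half-way up) of the pale wooden clamp pad, a flat block 62 x 95 x 20 mm (x width, y length, z height) lying loose on the worktop, about 77 g. Its long axis is y; either end may go in first. Grasp it across its 62 mm width, near the end that stays outside.
- offcut_center (a point): Centre (half-way up) of the brown hardwood offcut, 48 x 75 x 30 mm, long axis y. A bystander, not the part to load.
- jig_mouth (a point): Middle of the mouth of the fixed drilling jig's channel, on its plywood bed, 8 mm above the worktop; x points level into the channel, z up. The open flat bed, 116 mm wide, no walls, runs 115 mm out from the mouth (-x). Inside, the channel is 76 mm wide (flared to 84 at the mouth), 28 mm high; the aluminium plate over it is 110 mm wide, 90 long, its top 36 mm (bushes 42) above the bed.
- trip (a joint): Sprung brass plate on the face of the stop hidden under the aluminium plate: 0 m as found, 0.008 pressed fully back (pad home). Its spring is very weak (under 0.3 N, too weak to push the pad out); behind it the stop is hard. The sliding pad drags with 1 N or less. When home, the pad's front end is 37 to 59 mm inside the mouth, different each time, so 36 to 58 mm stays outside.
Mind the look-alikes: they are no part of the job. There is more than one size of the part that bears pad_center; the job needs the larger.

How it is judged:
By the outcome, as a careful person would: the job done as asked, in the order asked, and still so for the second after the job is handed in, with the robot touching nothing.
It also fails if it takes over 42 s, if anything falls off the work surface, if the arm or the gripper's body presses on something with over 40 N, if the wrist force passes 120 N, or if a joint passes its speed limit or range.

## Robot

A 6-joint arm with a two-finger parallel gripper is mounted at the origin on the work surface; the furniture and walls round the work are solid. World frame = base frame: x ahead of the robot, y to its left, z up, the work surface at z = 0. Lengths are in m, angles in degrees, forces in N, time in s.
With the tool pointing down it reaches from about 0.375 to 0.9 m from the base axis. Payload 3.1 kg.
Tool frame: the origin (TCP) lies midway between the tips of the shut fingers; the grasp point (between the pads) lies 19 mm behind it; x points along the fingers, z is the direction in which the jaws open and shut, and the axes are right-handed (so a half turn about x gives the same grasp; the last joint's range is limited). The gripper opens to 87 mm and grips with 3 to 60 N. Pads are 19 mm wide; open, the fingers measure 117 mm over their backs; the gripper's body (75 mm by 190 mm) begins 51 mm behind the grasp point.
Start: joints at [63.799, 30.224, 82.088, -0, 67.689, -10.227], TCP at [0.172, 0.601, 0.223] pointing down, gripper open.
Joint ranges: [-176.69, 176.69], [-43.24, 126.21], [12.49, 139.97], [-82, 262], [0, 151.66], [-163.58, 163.58]. Speed limits (degrees/s): [159.86, 159.86, 180, 180, 180, 180].

## Interface

Orientations are given as a 3x3 rotation matrix whose columns are the frame's x, y, z axes.
In Python, from rig import * gives the robot as it stands.
- The arm moves only by the tool play_rows, never from a script. Its argument "rows" is a list that holds one entry, the list of rows, each a list of 7 numbers: the shift along the tool's x, y, z in m, then the turn, a rotation vector about the tool's x, y, z in degrees, then the finger opening in m, from 0 to 0.087. A call has 1 to 12 rows; each row is the pose to reach, as a shift and turn from the pose commanded when the call began, along the tool's axes at that moment; what a row does not reach only later rows make up. A row lasts 1/10 s, in which the tool goes at most 50 mm and 8.59 degrees, less where a joint would pass 70% of its speed; a pose out of reach is approached as far as the arm can. A call with a gripper value outside its range is refused whole. The fingers move at their own pace and stop on an object; the grip force is fixed at half the most. Time passes only in rows, so rows that repeat a pose let the fingers close. It gives the time, the measured TCP pose, the force and the opening at its end, in the units of the state.
- read_state(): the state, without advancing time (a new reading comes with each control period).
- capture(name): name is "scene" or "top" or "wrist"; returns a dict with "pixels" (480x640x3 uint8, red, green, blue), "intrinsics" (3x3 intrinsics, pixels), "k1" (the pictures are not rectified: a ray, as slopes to the right and down, at radius r is drawn at 1 + k1 r^2 times it, then the intrinsics apply), "rvec" (rotation vector, rad) and "tvec" (3), from world to camera coordinates, as OpenCV has them. Camera axes: x right, y down, z forward; pixel columns grow to the right and rows downward; lengths in m; the calibration is good to about 2 mm. A picture is of the moment at which its call begins. There is no depth.
- hand_in(): hands the job in, once; it reports no verdict.
Trained networks look in the newest picture that a camera, given by its name, has taken for a name from the list of things; names that differ only in an ending like _2 or _b are one class to them, and where a whole thing is asked for, a point or a joint stands for the part that bears it (a point fixed in the world has none). Each returns a list of dicts, best first, with "p" (0 to 1); they miss things now and then, are a little off and sometimes report something else, mostly with a low value. They report only what shows in the picture. A call takes as long as a camera call. They do not tell look-alikes from the thing itself.
- trace(camera, target): "mask" (480x640 bool, what is visible of it) and "at" ([column, row] in pixels, amid what is visible of it).
The state is a dict: "time_s": time; "joint_positions": joint angles; "qvel": joint speeds; "tau": joint torques, N m; "position": TCP position; "tcp_rot": TCP orientation; "force": force on the tool from outside, world axes, zero at the start; "moment": the same for the moment, N m; "opening": opening from 0.0 (shut) to 1.0 (fully open).
Only numpy, scipy, OpenCV 4.12 (cv2) and the standard library are available. Lean on these libraries where they do the work, as an engineer would, in place of code of your own. Each camera call takes 0.05 s, during which the arm holds its last target.

## Working session

There is one attempt and no reset: what is moved stays moved. The work goes in short steps, Python scripts to look and compute and a tool call to move; the robot and the scene stay as the last step left them, time stands still between calls to the robot, and variables do not carry over. Pictures are saved under pics/ and viewed, and the job is handed in when it is done.

Besides the shell and the picture viewer there is one more tool, called after "Call:" in YAML: its name, and indented under it one key for each argument. play_rows: Moves the arm, as the interface text tells. Its arguments: {"type":"object","properties":{"rows":{"type":"array"}},"required":["rows"]}

```bash
mkdir -p pics; ls; cat > h.py <<'E'
from rig import *
import numpy as np, cv2
def save(n,im): cv2.imwrite(f'pics/{n}.png',cv2.cvtColor(np.ascontiguousarray(im),cv2.COLOR_RGB2BGR))
def ray(c,uv):
    K=np.array(c['intrinsics']);k1=c['k1']
    R=cv2.Rodrigues(np.array(c['rvec'],float))[0];t=np.array(c['tvec'],float).ravel()
    p=cv2.undistortPoints(np.array([[uv]],float),K,np.array([k1,0,0,0,0.]))[0,0]
    d=R.T@np.array([p[0],p[1],1]);o=-R.T@t
    return o,d
def atz(c,uv,z):
    o,d=ray(c,uv);return o+d*(z-o[2])/d[2]
def proj(c,P):
    K=np.array(c['intrinsics'])
    return cv2.projectPoints(np.array(P,float).reshape(-1,3),np.array(c['rvec'],float),np.array(c['tvec'],float),K,np.array([c['k1'],0,0,0,0.]))[0].reshape(-1,2)
E
python3 - <<'E'
from h import *
import pickle
for n in ['scene','top','wrist']:
    c=capture(n);save(n+'0',c['pixels']);pickle.dump(c,open(n+'0.pkl','wb'))
    for t in ['pad_center','offcut_center','jig_mouth','trip']:
        try:
            for r in trace(n,t)[:4]:
                m=r['mask'];print(n,t,round(r['p'],2),np.round(r['at']),m.sum())
        except Exception as e: print(n,t,e)
s=read_state();print(s['time_s'],s['position'],s['tcp_rot'],s['force'])
E
```

```text
pics
scene pad_center 0.94 [269. 251.] 643
scene pad_center 0.86 [373. 332.] 2184
scene offcut_center 0.97 [317. 272.] 1162
scene jig_mouth 0.63 [281. 189.] 3768
top pad_center 0.9 [415. 260.] 1610
top pad_center 0.81 [279. 287.] 682
top offcut_center 0.68 [332. 266.] 975
top jig_mouth 0.69 [204. 239.] 6451
0.75 [0.1719708  0.60085973 0.22261968] [[ 4.86091672e-05 -9.61382749e-01  2.75214838e-01]
 [ 9.75421828e-05  2.75214842e-01  9.61382744e-01]
 [-9.99999994e-01 -1.98869585e-05  1.07153336e-04]] [ 0.43838125 -0.69706592 -0.62117853]
```

View pics/scene0.png

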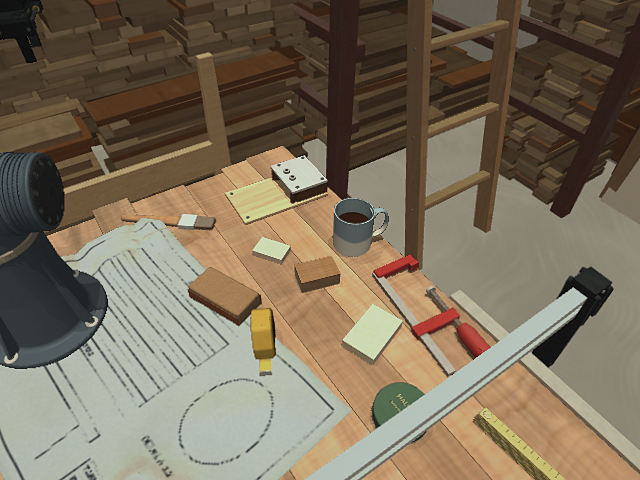

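View pics/top0.png

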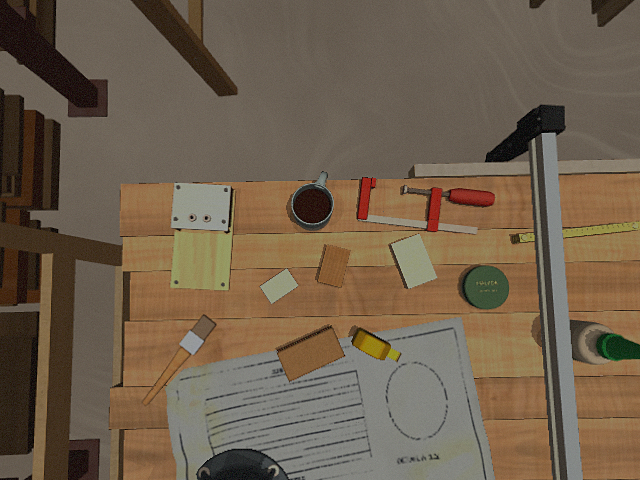

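View pics/wrist0.png

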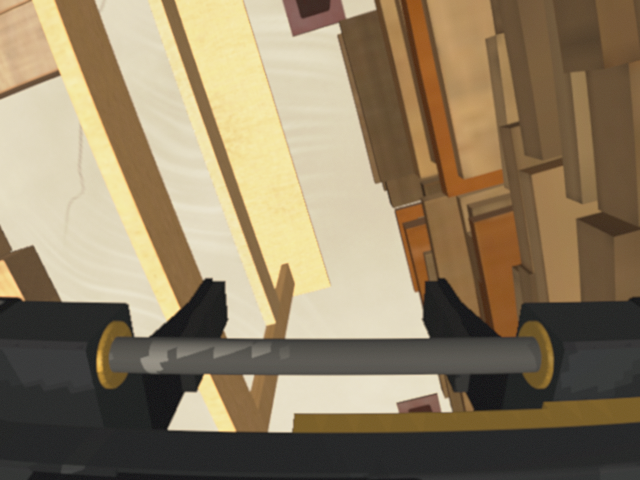

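The pale pads are at top (415,260), about 1610 px, and top (279,287), about 680 px. The larger one should be the job's part. The jig is at (204,239), with its open bed towards the bottom of the picture. Next I measure both pads and confirm in a crop.

```bash
python3 - <<'E'
from h import *
c=capture('top')
def rect(m,z,n):
    ct=max(cv2.findContours(m.astype('uint8'),0,1)[0],key=cv2.contourArea)[:,0,:]
    P=np.array([atz(c,p,z)[:2] for p in ct.astype(float)])
    r=cv2.minAreaRect((P*1000).astype('float32'));print(n,np.round(r[0],1),np.round(r[1],1),round(r[2],1));print(np.round(cv2.boxPoints(r),0).tolist())
for t,z in [('pad_center',.02),('offcut_center',.03),('jig_mouth',.008)]:
    for r in trace('top',t):
        rect(r['mask'],z,(t,round(r['p'],2),np.round(r['at'])))
im=c['pixels']
save('crop_pad',cv2.resize(im[220:310,250:450],None,fx=4,fy=4,interpolation=2))
save('crop_jig',cv2.resize(im[170:300,150:350],None,fx=4,fy=4,interpolation=2))
print('cam',ray(c,(320,240)))
# jig in pixel -> world
for uv in [(172,234),(231,233),(170,288),(229,290)]: print(uv,np.round(atz(c,uv,.008)*1000))
for uv in [(174,183),(231,185),(229,231),(173,228)]: print(uv,np.round(atz(c,uv,.044)*1000))
c=capture('scene')
for t,z in [('pad_center',.02),('offcut_center',.03)]:
    for r in trace('scene',t):
        rect(r['mask'],z,('scene',t,round(r['p'],2),np.round(r['at'])))
im=c['pixels'];save('crop_scene',cv2.resize(im[140:240,210:350],None,fx=5,fy=5,interpolation=2))
E
```

```text
('pad_center', 0.71, array([414., 262.])) [ 453.6 -347.3] [93.3 65.4] 18.5
[[399.0, -331.0], [420.0, -393.0], [508.0, -363.0], [488.0, -301.0]]
('pad_center', 0.58, array([278., 288.])) [411.1 -82.1] [42.6 64.9] 34.5
[[375.0, -67.0], [412.0, -121.0], [447.0, -97.0], [410.0, -43.0]]
('offcut_center', 0.6, array([332., 267.])) [ 447.2 -189.6] [48.8 75.9] 73.8
[[404.0, -202.0], [477.0, -224.0], [490.0, -177.0], [418.0, -156.0]]
('offcut_center', 0.34, array([206., 237.])) [511.5  67.6] [123.1 206.7] 85.9
[[404.0, 14.0], [610.0, -1.0], [619.0, 122.0], [413.0, 136.0]]
('jig_mouth', 0.95, array([202., 238.])) [514.2  73.3] [127.9 216.6] 86.3
[[402.0, 16.0], [618.0, 3.0], [626.0, 130.0], [410.0, 144.0]]
cam (array([ 0.39891594, -0.14333353,  0.89683668]), array([ 0.11365569, -0.02416658, -0.99351586]))
(172, 234) [519. 130.   8.]
(231, 233) [518.  13.   8.]
(170, 288) [411. 133.   8.]
(229, 290) [405.  18.   8.]
(174, 183) [613. 116.  44.]
(231, 185) [607.   6.  44.]
(229, 231) [517.  11.  44.]
(173, 228) [525. 117.  44.]
('scene', 'pad_center', 0.89, array([370., 332.])) [ 450.8 -353.9] [107.3  67.6] 20.0
[[389.0, -340.0], [412.0, -404.0], [513.0, -367.0], [490.0, -304.0]]
('scene', 'pad_center', 0.8, array([272., 248.])) [405.6 -92.7] [54.  67.4] 35.0
[[364.0, -81.0], [403.0, -136.0], [447.0, -105.0], [408.0, -50.0]]
('scene', 'offcut_center', 0.67, array([317., 275.])) [ 441.9 -200.3] [73.2 82. ] 72.4
[[392.0, -223.0], [470.0, -248.0], [492.0, -178.0], [414.0, -153.0]]
```

View pics/crop_pad.png

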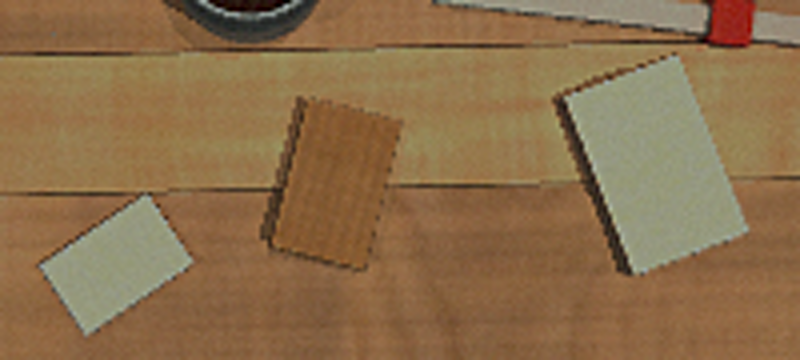

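View pics/crop_jig.png

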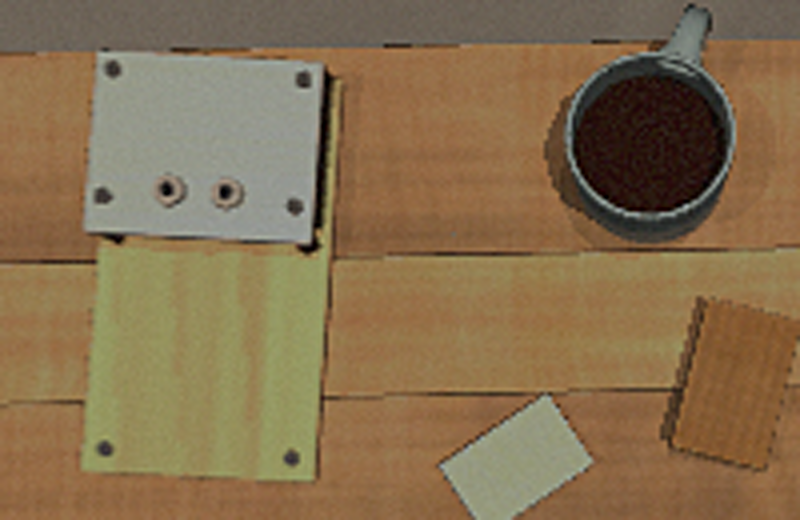

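View pics/crop_scene.png

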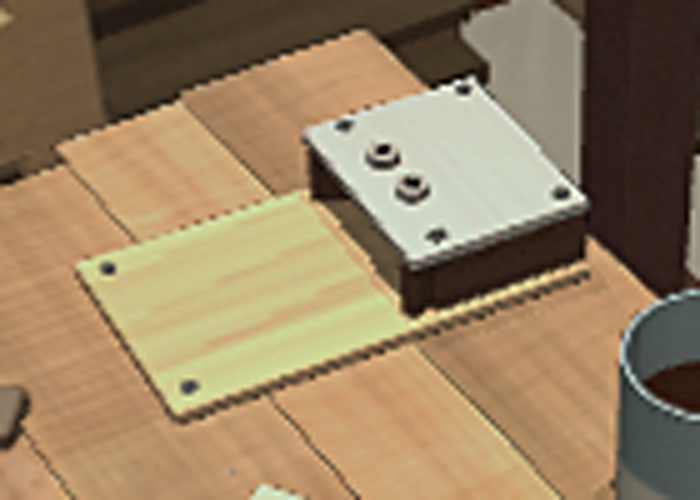

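The large pad (long-edge fit about 93x65 mm) matches 62x95; the other is about 43x65, too small. The larger one, top (414,261), is the part. Now I refine the jig and pad poses from both cameras and locate the overhead beam.

```bash
python3 - <<'E'
from h import *
import pickle
from scipy.optimize import least_squares
ct=pickle.load(open('top0.pkl','rb'));cs=pickle.load(open('scene0.pkl','rb'))
im=cs['pixels'];save('crop_spad',cv2.resize(im[290:380,320:420],None,fx=6,fy=6,interpolation=2))
def tp(l): return np.array(l)/4.+[150,170]
def sp(l): return np.array(l)/5.+[210,140]
top=tp([(97,52),(325,63),(312,244),(86,232),(82,470),(315,481)])
sc=sp([(477,75),(590,205),(410,265),(305,137),(78,265),(180,418)])
def model(p):
    x,y,a,e=p
    L=np.array([(90+e,55,44),(90+e,-55,44),(e,-55,44),(e,55,44),(-115,58,8),(-115,-58,8)])/1000 if False else np.array([(.09+e,.055,.044),(.09+e,-.055,.044),(e,-.055,.044),(e,.055,.044),(-.115,.058,.008),(-.115,-.058,.008)])
    R=np.array([[np.cos(a),-np.sin(a),0],[np.sin(a),np.cos(a),0],[0,0,1]])
    return L@R.T+[x,y,0]
for nm,cc in [('top',[(ct,top)]),('scene',[(cs,sc)]),('both',[(ct,top),(cs,sc)])]:
    r=least_squares(lambda p:np.concatenate([(proj(c,model(p))-q).ravel() for c,q in cc]),[.52,.07,0,0])
    print(nm,np.round(r.x[:2]*1000,1),np.degrees(r.x[2]).round(2),'e',round(r.x[3]*1000,1),'rms',np.sqrt(np.mean(r.fun**2)).round(2))
    print(np.round(r.fun,1))
pt=np.array([(565,97),(678,55),(748,230),(632,273)])/4.+[250,220]
def pm(p):
    x,y,a=p;L=np.array([(.0475,.031,.02),(.0475,-.031,.02),(-.0475,-.031,.02),(-.0475,.031,.02)])
    R=np.array([[np.cos(a),-np.sin(a),0],[np.sin(a),np.cos(a),0],[0,0,1]]);return L@R.T+[x,y,0]
r=least_squares(lambda p:(proj(ct,pm(p))-pt).ravel(),[.45,-.35,.3]);print('pad top',r.x[:2]*1000,np.degrees(r.x[2]),r.fun.round(1))
print('pad proj in scene', proj(cs,pm(r.x)).round(1).tolist())
# beam end triangulate
def tri(a,b):
    o1,d1=ray(ct,a);o2,d2=ray(cs,b);A=np.stack([d1,-d2],1);s=np.linalg.lstsq(A,o2-o1,rcond=None)[0]
    return (o1+d1*s[0]).round(3),(o2+d2*s[1]).round(3)
print('beam',tri((545,110),(590,272)),'mug rim',tri((312,190),(355,200)))
E
```

```text
top [522.8  66.8] -4.09 e -2.2 rms 0.38
[ 0.1 -0.6  0.1 -0.3  0.3  0.4 -0.8  0.4 -0.2 -0.   0.5  0.1]
scene [524.6  63. ] -4.62 e -2.4 rms 0.43
[-0.3  0.8  0.5 -0.1  0.3  0.2 -0.5 -0.8  0.1 -0.  -0.2 -0.1]
both [523.8  65.6] -4.24 e -2.2 rms 0.75
[ 0.9 -1.1  0.8 -0.7  0.8 -0.  -0.2 -0.1  0.2 -0.6  0.9 -0.4 -1.3  0.3
 -0.3 -0.8 -0.4 -0.4 -1.5 -1.3 -0.8 -0.3 -0.8 -0.5]
pad top [ 454.05999797 -349.13766274] 19.006572448082853 [-0.7 -0.5  0.2 -0.7  0.4  0.5  0.1  0.7]
pad proj in scene [[371.6, 303.1], [402.1, 320.5], [372.4, 359.5], [340.7, 339.5]]
beam (array([ 0.684, -0.531,  0.194]), array([ 0.684, -0.531,  0.194])) mug rim (array([ 0.579, -0.15 ,  0.111]), array([ 0.567, -0.143,  0.108]))
```

View pics/crop_spad.png

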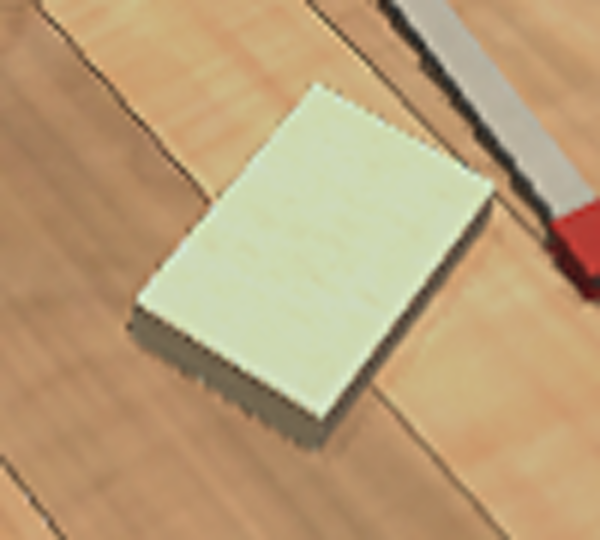

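```bash
python3 - <<'E'
from h import *
import pickle
ct=pickle.load(open('top0.pkl','rb'));cs=pickle.load(open('scene0.pkl','rb'))
save('c1',cv2.resize(ct['pixels'][160:480,0:200],None,fx=1.85,fy=1.85))
save('c2',cv2.resize(cs['pixels'][30:250,40:300],None,fx=2.7,fy=2.7))
E
```

```text
(no output)
```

View pics/c1.png

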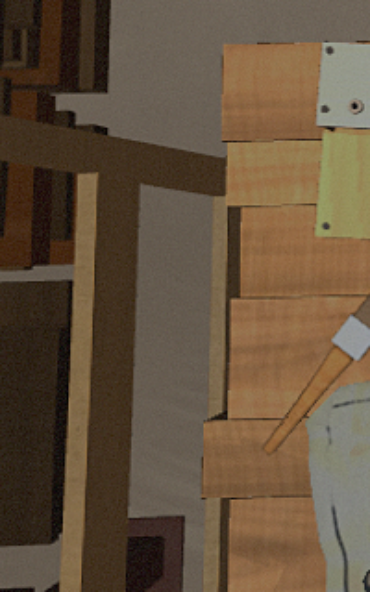

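View pics/c2.png

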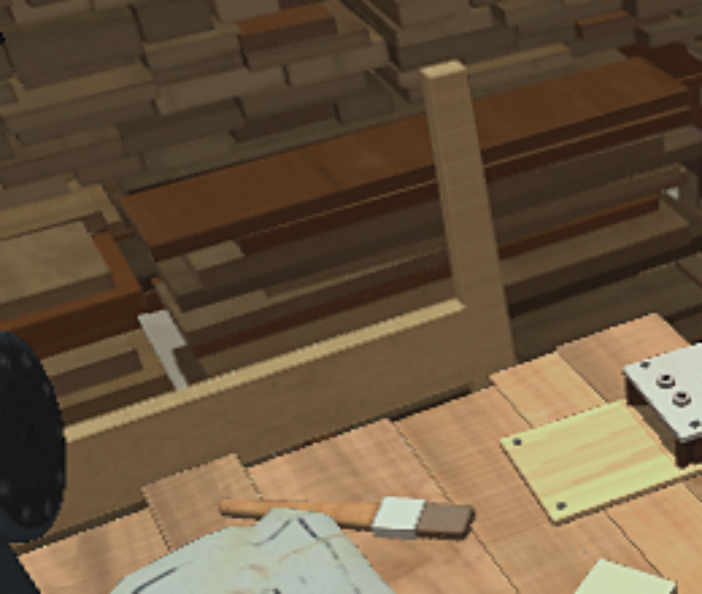

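```bash
python3 - <<'E'
from h import *
import pickle
ct=pickle.load(open('top0.pkl','rb'));cs=pickle.load(open('scene0.pkl','rb'))
def tri(a,b):
    o1,d1=ray(ct,a);o2,d2=ray(cs,b);A=np.stack([d1,-d2],1);s=np.linalg.lstsq(A,o2-o1,rcond=None)[0]
    return (o1+d1*s[0]).round(3),(o2+d2*s[1]).round(3)
print('rail inner top corner',tri((53,253),(211,143.7)))
print('post foot',tri((121.6,265),(230,164)), tri((121.6,245),(230,164)))
print('table edge',atz(ct,(120,200),0),atz(ct,(121,300),0))
# post top: ray of scene at plane y=Y
for Y in (.22,.25,.3):
    for uv in [(196,56),(212,54),(211,143.7),(230,164)]:
        o,d=ray(cs,uv);print(Y,uv,(o+d*(Y-o[1])/d[1]).round(3))
E
```

```text
rail inner top corner (array([ 0.488,  0.379, -0.024]), array([ 0.487,  0.38 , -0.023]))
post foot (array([0.458, 0.226, 0.014]), array([0.47 , 0.22 , 0.012])) (array([ 0.5  ,  0.236, -0.008]), array([ 0.48 ,  0.245, -0.006]))
table edge [0.5909492  0.23719341 0.        ] [0.38993213 0.23153401 0.        ]
0.22 (196, 56) [0.432 0.22  0.287]
0.22 (212, 54) [0.466 0.22  0.284]
0.22 (211, 143.7) [0.432 0.22  0.083]
0.22 (230, 164) [0.47  0.22  0.012]
0.25 (196, 56) [0.443 0.25  0.274]
0.25 (212, 54) [0.478 0.25  0.27 ]
0.25 (211, 143.7) [0.442 0.25  0.063]
0.25 (230, 164) [ 0.482  0.25  -0.01 ]
0.3 (196, 56) [0.46  0.3   0.252]
0.3 (212, 54) [0.497 0.3   0.248]
0.3 (211, 143.7) [0.46 0.3  0.03]
0.3 (230, 164) [ 0.501  0.3   -0.048]
```

```bash
cat >> h.py <<'E'
from scipy.spatial.transform import Rotation as Ro
def Rt(yaw):
    a=np.radians(yaw);x=np.array([0,0,-1.]);z=np.array([np.cos(a),np.sin(a),0]);return np.stack([x,np.cross(z,x),z],1)
def to(p,yaw,s=None):
    s=s or read_state();R=np.array(s['tcp_rot']);d=R.T@(np.array(p)-s['position']);v=Ro.from_matrix(R.T@Rt(yaw)).as_rotvec(degrees=True)
    print(np.round(d,4).tolist(),np.round(v,2).tolist())
E
python3 -c "
from h import *
to([.5,.13,.40],4)"
```

```text
[-0.1774, -0.4449, -0.3624] [70.03, -0.0, 0.0]
```

Call:
play_rows:
  rows:
    - [[-0.05, 0, 0, 0, 0, 0, 0.087], [-0.1, 0, 0, 0, 0, 0, 0.087], [-0.15, 0, 0, 0, 0, 0, 0.087], [-0.18, 0, 0, 0, 0, 0, 0.087]]

```text
time_s: 1.5
position: [0.1724, 0.6019, 0.4076]
tcp_rot: [[0.003, -0.961, 0.275], [0.006, 0.275, 0.961], [-1.0, -0.001, 0.007]]
force: [0.2, 0.2, -0.5]
opening: 0.997
```

```bash
python3 -c "
from h import *
to([.5,.13,.40],4)"
```

```text
[0.0056, -0.4448, -0.3636] [70.03, 0.39, -0.19]
```

Call:
play_rows:
  rows:
    - [[0, -0.038, -0.03, 6, 0, 0, 0.087], [0, -0.075, -0.06, 12, 0, 0, 0.087], [0, -0.112, -0.09, 18, 0, 0, 0.087], [0, -0.15, -0.12, 24, 0, 0, 0.087], [0, -0.187, -0.15, 30, 0, 0, 0.087], [0, -0.224, -0.18, 36, 0, 0, 0.087], [0, -0.26, -0.212, 42, 0, 0, 0.087], [0, -0.297, -0.243, 48, 0, 0, 0.087], [0, -0.334, -0.273, 54, 0, 0, 0.087], [0, -0.371, -0.303, 60, 0, 0, 0.087], [0, -0.408, -0.333, 65, 0, 0, 0.087], [0, -0.445, -0.364, 70, 0, 0, 0.087]]

```text
time_s: 2.7
position: [0.5004, 0.1267, 0.4028]
tcp_rot: [[0.001, -0.067, 0.998], [0.0, 0.998, 0.067], [-1.0, 0.0, 0.001]]
force: [0.0, 0.1, 0.1]
opening: 1.002
```

```bash
python3 -c "
from h import *
print(read_state()['joint_positions'])
to([.422,-.361,.14],-71)"
```

```text
[ 1.78436042e+00  1.18893383e+01  8.21354888e+01  1.94257715e-02
  8.59357480e+01 -2.03186067e+00]
[0.2626, -0.4815, -0.1108] [74.81, 0.02, -0.04]
```

Call:
play_rows:
  rows:
    - [[0.01, -0.044, -0.01, 7, 0, 0, 0.087], [0.03, -0.088, -0.02, 14, 0, 0, 0.087], [0.05, -0.132, -0.03, 21, 0, 0, 0.087], [0.07, -0.176, -0.04, 28, 0, 0, 0.087], [0.09, -0.22, -0.05, 35, 0, 0, 0.087], [0.11, -0.264, -0.06, 42, 0, 0, 0.087], [0.135, -0.308, -0.07, 49, 0, 0, 0.087], [0.16, -0.352, -0.08, 56, 0, 0, 0.087], [0.185, -0.396, -0.09, 63, 0, 0, 0.087], [0.21, -0.44, -0.1, 69, 0, 0, 0.087], [0.235, -0.481, -0.111, 75, 0, 0, 0.087], [0.263, -0.481, -0.111, 75, 0, 0, 0.087]]

```text
time_s: 3.9
position: [0.4231, -0.3662, 0.1395]
tcp_rot: [[0.004, 0.947, 0.32], [-0.007, 0.32, -0.947], [-1.0, 0.002, 0.008]]
force: [0.6, -0.4, -0.3]
opening: 1.001
```

```bash
python3 - <<'E'
from h import *
c=capture('wrist');save('w1',c['pixels'])
def pm(x,y,a):
    a=np.radians(a);L=np.array([(.0475,.031,.02),(.0475,-.031,.02),(-.0475,-.031,.02),(-.0475,.031,.02)])
    R=np.array([[np.cos(a),-np.sin(a),0],[np.sin(a),np.cos(a),0],[0,0,1]]);return L@R.T+[x,y,0]
print(proj(c,pm(.454,-.3505,19)).round(0).tolist())
print(read_state()['time_s'],read_state()['joint_positions'].round(1))
to([.422,-.361,.004],-71)
E
```

```text
[[269.0, 107.0], [363.0, 106.0], [360.0, 241.0], [275.0, 242.0]]
3.95 [-52.2  31.9  96.9  -0.   51.6  19.1]
[0.1302, 0.002, 0.0009] [-0.24, -0.27, 0.13]
```

View pics/w1.png

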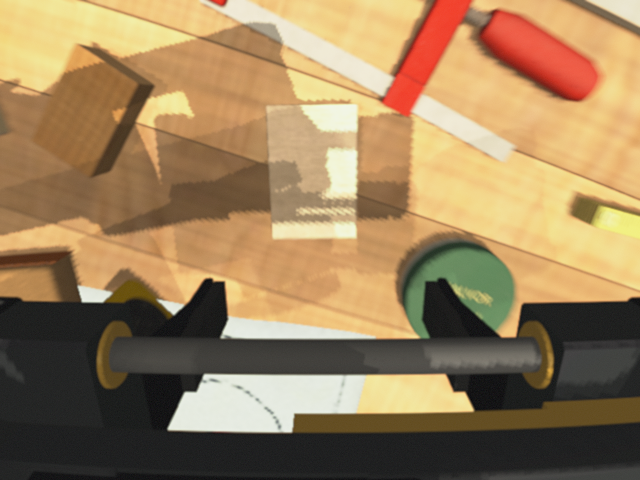

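```bash
python3 - <<'E'
from h import *
import pickle
ct=pickle.load(open('top0.pkl','rb'));cs=pickle.load(open('scene0.pkl','rb'))
def tri(a,b):
    o1,d1=ray(ct,a);o2,d2=ray(cs,b);A=np.stack([d1,-d2],1);s=np.linalg.lstsq(A,o2-o1,rcond=None)[0]
    return (o1+d1*s[0]).round(3),(o2+d2*s[1]).round(3)
print(tri((486,286),(399,405)))
save('can',cv2.resize(cs['pixels'][360:460,350:450],None,fx=5,fy=5))
p=read_state()['position'];print(p)
for dx in(.0,): to([.4235,-.360,.004],-71)
z=.03
print([np.round(atz(ct,u,z),3).tolist() for u in [(461,286),(510,286)]])
E
```

```text
(array([ 0.402, -0.483,  0.034]), array([ 0.398, -0.481,  0.034]))
[ 0.42032176 -0.36124036  0.13420395]
[0.1302, 0.0037, 0.0005] [-0.24, -0.27, 0.13]
[[0.403, -0.436, 0.03], [0.401, -0.531, 0.03]]
```

View pics/can.png

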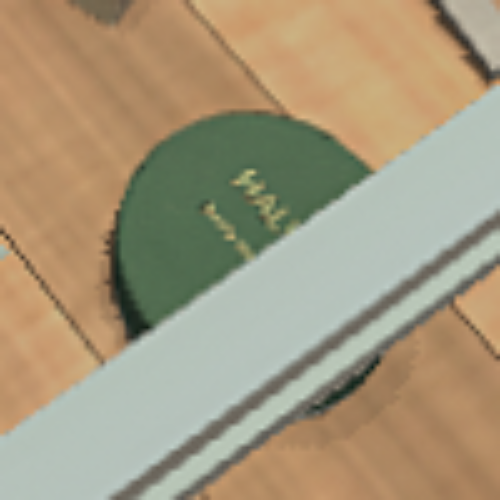

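Call:
play_rows:
  rows:
    - [[0.03, 0.003, 0, 0, 0, 0, 0.08], [0.07, 0.003, 0, 0, 0, 0, 0.08], [0.1, 0.003, 0, 0, 0, 0, 0.08], [0.118, 0.003, 0, 0, 0, 0, 0.08], [0.128, 0.003, 0, 0, 0, 0, 0.08], [0.128, 0.003, 0, 0, 0, 0, 0.08]]

```text
time_s: 4.55
position: [0.4253, -0.3573, 0.011]
tcp_rot: [[-0.001, 0.945, 0.327], [0.002, 0.327, -0.945], [-1.0, -0.001, -0.002]]
force: [-0.9, 0.6, 0.1]
opening: 0.922
```

```bash
python3 - <<'E'
from h import *
c=capture('wrist');save('w2',c['pixels']);print(read_state()['position'],read_state()['force'])
E
```

```text
[ 0.42574368 -0.35791186  0.01187437] [ 0.02405133 -0.3882149   0.84176961]
```

View pics/w2.png

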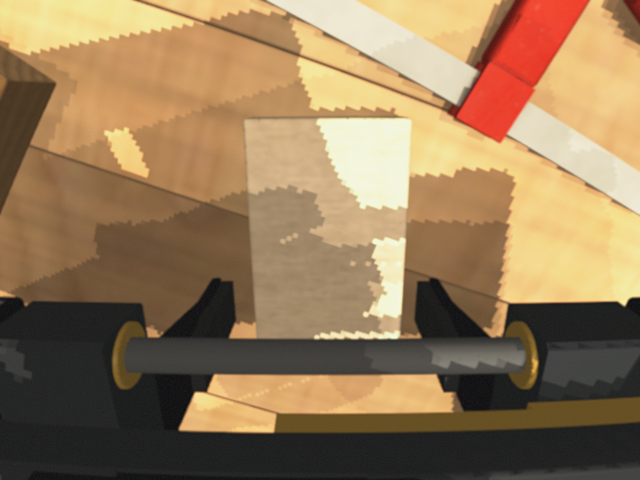

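Call:
play_rows:
  rows:
    - [[0.004, -0.003, 0, 0, 0, 0, 0.08], [0.007, -0.003, 0, 0, 0, 0, 0.08], [0.007, -0.003, 0, 0, 0, 0, 0.08], [0.007, -0.003, 0, 0, 0, 0, 0.03], [0.007, -0.003, 0, 0, 0, 0, 0.03], [0.007, -0.003, 0, 0, 0, 0, 0.03], [0.007, -0.003, 0, 0, 0, 0, 0.03], [0.007, -0.003, 0, 0, 0, 0, 0.03]]

```text
time_s: 5.4
position: [0.4227, -0.3593, 0.0047]
tcp_rot: [[0.0, 0.945, 0.326], [-0.0, 0.326, -0.945], [-1.0, 0.0, 0.0]]
force: [-0.3, 1.0, 1.6]
opening: 0.711
```

Call:
play_rows:
  rows:
    - [[-0.02, 0, 0, 0, 0, 0, 0.03], [-0.06, 0, 0, 0, 0, 0, 0.03], [-0.1, 0, 0, 0, 0, 0, 0.03], [-0.13, 0, 0, 0, 0, 0, 0.03], [-0.15, 0, 0, 0, 0, 0, 0.03], [-0.15, 0, 0, 0, 0, 0, 0.03]]

```text
time_s: 6.0
position: [0.424, -0.3607, 0.1574]
tcp_rot: [[0.004, 0.945, 0.326], [-0.005, 0.326, -0.945], [-1.0, 0.002, 0.006]]
force: [1.4, -0.1, -0.6]
opening: 0.709
```

```bash
python3 - <<'E'
from h import *
c=capture('wrist');save('w3',c['pixels']);s=read_state();print(s['position'],s['force'],s['opening'])
m=(0.5238,.0653);a=np.radians(-4.3);u=np.array([np.cos(a),np.sin(a)])
# pad corners in world, grip d from rear
R=np.array(s['tcp_rot']);p=np.array(s['position'])
for d in (.014,.017):
    top=p-R[:,0]*0.0154  # top face 20-4.6 mm above tcp
    print(d,proj(c,[top+R[:,1]*(.095-d)+R[:,2]*e for e in(-.031,.031)]).round(0).tolist())
g=np.array(m)-u*(.105-.014);print(g)
to([g[0],g[1],.15],-94.3)
E
```

```text
[ 0.42306566 -0.35963105  0.15549513] [-0.72240618  0.1810312  -1.70082808] 0.7079099222590366
0.014 [[234.0, 112.0], [410.0, 112.0]]
0.017 [[235.0, 120.0], [410.0, 120.0]]
[0.43305615 0.07212306]
[0.0045, 0.1502, -0.4049] [23.33, 0.14, -0.08]
```

View pics/w3.png

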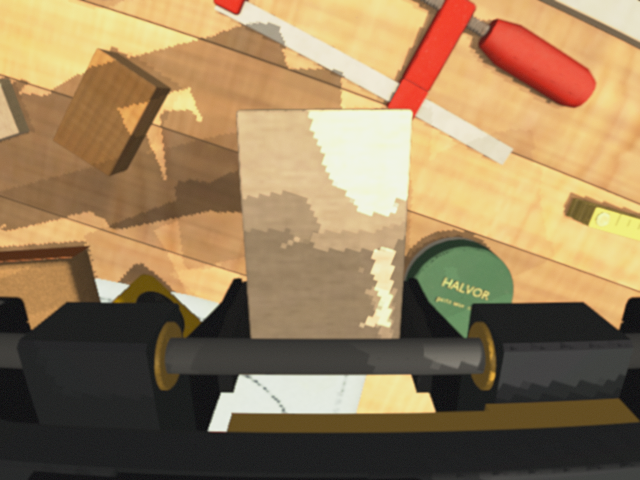

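Call:
play_rows:
  rows:
    - [[0, 0.012, -0.033, 2, 0, 0, 0.03], [0, 0.025, -0.068, 4, 0, 0, 0.03], [0, 0.038, -0.105, 6, 0, 0, 0.03], [0, 0.052, -0.143, 8.2, 0, 0, 0.03], [0, 0.066, -0.182, 10.4, 0, 0, 0.03], [0, 0.08, -0.22, 12.6, 0, 0, 0.03], [0, 0.094, -0.258, 14.8, 0, 0, 0.03], [0, 0.108, -0.297, 17, 0, 0, 0.03], [0, 0.121, -0.334, 19.2, 0, 0, 0.03], [0, 0.134, -0.37, 21.4, 0, 0, 0.03], [0, 0.143, -0.395, 23.3, 0, 0, 0.03], [0, 0.1475, -0.406, 23.3, 0, 0, 0.03]]

```text
time_s: 7.25
position: [0.4278, 0.0749, 0.153]
tcp_rot: [[-0.004, 0.997, -0.072], [0.001, -0.072, -0.997], [-1.0, -0.004, -0.0]]
force: [-0.2, -0.7, -1.6]
opening: 0.714
```

Call:
play_rows:
  rows:
    - [[0.04, 0, 0, 0, 0, 0, 0.03], [0.08, 0, 0, 0, 0, 0, 0.03], [0.1, 0, 0, 0, 0, 0, 0.03], [0.1, 0, 0, 0, 0, 0, 0.03], [0.1, 0, 0, 0, 0, 0, 0.03]]

```text
time_s: 7.75
position: [0.4293, 0.0723, 0.0539]
tcp_rot: [[-0.002, 0.997, -0.075], [0.0, -0.075, -0.997], [-1.0, -0.002, 0.0]]
force: [0.2, 0.6, 0.2]
opening: 0.704
```

```bash
python3 - <<'E'
from h import *
for n in('wrist','top','scene'):
    c=capture(n);save(n+'4',c['pixels'])
    if n!='wrist':
        im=c['pixels'];save(n+'4c',cv2.resize(im[150:310,130:290] if n=='top' else im[120:260,190:350],None,fx=3.7,fy=3.7,interpolation=2))
    m=np.array((0.5238,.0653,.008));a=np.radians(-4.3);u=np.array([np.cos(a),np.sin(a),0]);v=np.array([-u[1],u[0],0])
    print(n,'plate front corners',proj(c,[m-u*.0022+v*.055+[0,0,.036],m-u*.0022-v*.055+[0,0,.036]]).round(0).tolist(),'mouth inner',proj(c,[m+v*.042,m-v*.042]).round(0).tolist())
s=read_state();print(s['position'],s['force'],s['opening']);print(np.round(s['tcp_rot'],3), s['joint_positions'])
to([.4301,.0723,.014],-94.3)
E
```

```text
wrist plate front corners [[188.0, 80.0], [462.0, 80.0]] mouth inner [[238.0, 79.0], [412.0, 79.0]]
top plate front corners [[172.0, 228.0], [229.0, 231.0]] mouth inner [[184.0, 230.0], [226.0, 232.0]]
scene plate front corners [[270.0, 166.0], [292.0, 193.0]] mouth inner [[274.0, 181.0], [290.0, 202.0]]
[0.43058878 0.07243665 0.05544748] [-0.14846939  0.77380315 -1.0165427 ] 0.7094779711879475
[[ 0.002  0.997 -0.075]
 [-0.    -0.075 -0.997]
 [-1.     0.002  0.   ]] [-5.17600080e+00  3.44517874e+01  1.16709596e+02 -5.06654218e-03
  2.87121223e+01  8.91126694e+01]
[0.0414, -0.0006, 0.0002] [0.02, 0.0, -0.13]
```

View pics/wrist4.png

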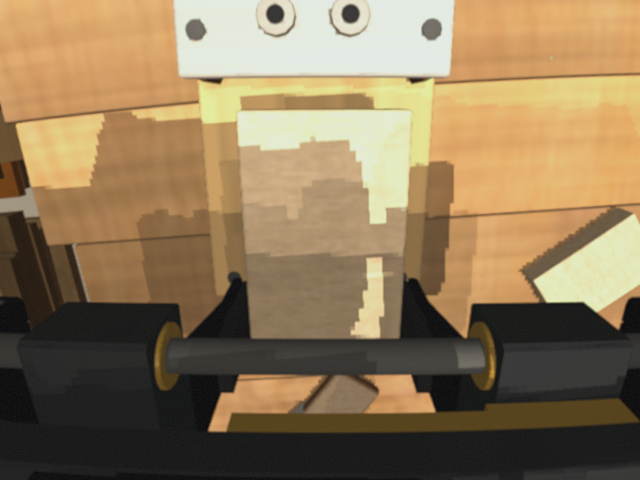

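View pics/scene4.png

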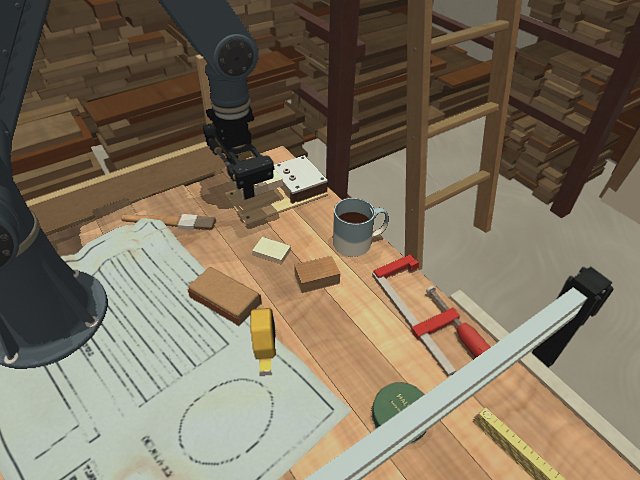

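View pics/top4c.png

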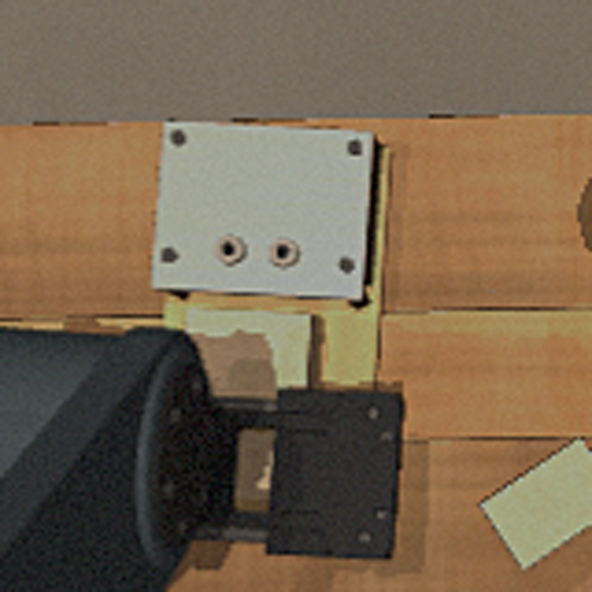

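Call:
play_rows:
  rows:
    - [[0.01, 0, -0.004, 0.5, 0, 0, 0.03], [0.025, 0, -0.004, 0.5, 0, 0, 0.03], [0.036, 0, -0.004, 0.5, 0, 0, 0.03], [0.04, 0, -0.004, 0.5, 0, 0, 0.03], [0.041, 0, -0.004, 0.5, 0, 0, 0.03], [0.041, 0, -0.004, 0.5, 0, 0, 0.03]]

```text
time_s: 8.5
position: [0.4301, 0.0768, 0.0135]
tcp_rot: [[-0.0, 0.997, -0.083], [0.0, -0.083, -0.997], [-1.0, -0.0, -0.0]]
force: [-0.1, -0.4, -1.5]
opening: 0.71
```

```bash
python3 - <<'E'
from h import *
F=[]
for n in('wrist','wrist','scene'):
    c=capture(n);save(n+'5',c['pixels']);s=read_state();print(s['position'].round(4),s['force'].round(2),s['moment'].round(3))
save('scene5c',cv2.resize(c['pixels'][140:230,210:350],None,fx=5.5,fy=5.5,interpolation=2))
E
```

```text
[0.4302 0.0767 0.0137] [-0.06 -0.18 -0.71] [-0.099  0.177 -0.   ]
[0.4303 0.0767 0.0138] [ 0.66 -0.28 -1.52] [-0.083  0.194  0.011]
[0.4303 0.0767 0.0139] [-1.1  -0.24 -1.46] [-0.017  0.219  0.027]
```

View pics/wrist5.png

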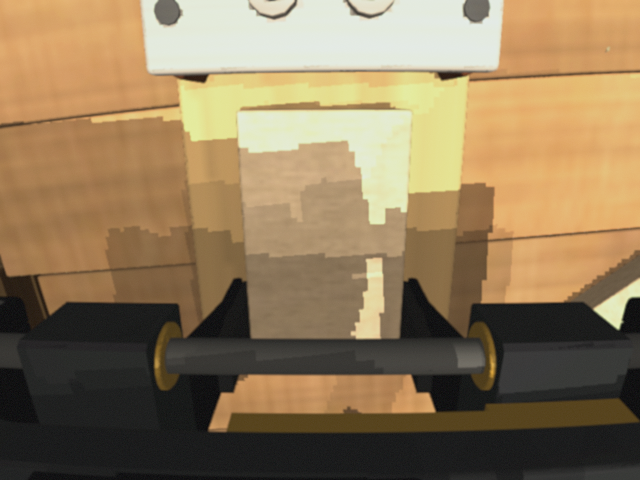

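View pics/scene5c.png

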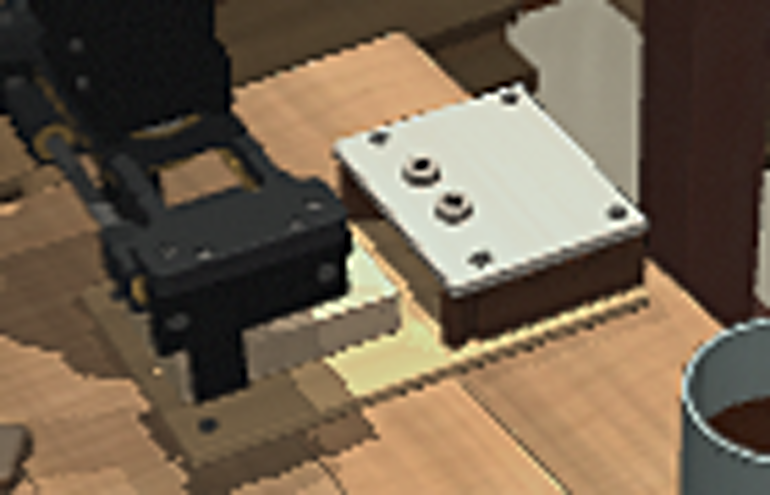

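Call:
play_rows:
  rows:
    - [[0.0005, 0, 0, 0, 0, 0, 0.03], [0.001, 0, 0, 0, 0, 0, 0.03], [0.001, 0, 0, 0, 0, 0, 0.03]]

```text
time_s: 8.95
position: [0.4302, 0.0767, 0.0127]
tcp_rot: [[0.0, 0.997, -0.083], [-0.0, -0.083, -0.997], [-1.0, 0.0, 0.0]]
force: [-0.3, 0.4, 0.2]
opening: 0.71
```

Call:
play_rows:
  rows:
    - [[0.0005, 0, 0, 0, 0, 0, 0.03], [0.0005, 0, 0, 0, 0, 0, 0.03]]

```text
time_s: 9.15
position: [0.4302, 0.0767, 0.0126]
tcp_rot: [[0.001, 0.997, -0.083], [-0.0, -0.083, -0.997], [-1.0, 0.001, 0.0]]
force: [-0.4, -1.2, 4.8]
opening: 0.706
```

Call:
play_rows:
  rows:
    - [[-0.0004, 0, 0, 0, 0, 0, 0.03], [-0.0004, 0.003, 0, 0, 0, 0, 0.03], [-0.0004, 0.006, 0, 0, 0, 0, 0.03], [-0.0004, 0.009, 0, 0, 0, 0, 0.03], [-0.0004, 0.012, 0, 0, 0, 0, 0.03], [-0.0004, 0.015, 0, 0, 0, 0, 0.03], [-0.0004, 0.018, 0, 0, 0, 0, 0.03], [-0.0004, 0.021, 0, 0, 0, 0, 0.03], [-0.0004, 0.024, 0, 0, 0, 0, 0.03]]

```text
time_s: 10.05
position: [0.4508, 0.0751, 0.0126]
tcp_rot: [[-0.006, 0.997, -0.083], [0.001, -0.083, -0.997], [-1.0, -0.006, 0.0]]
force: [-4.8, 0.7, 6.9]
opening: 0.716
```

```bash
python3 - <<'E'
from h import *
c=capture('wrist');save('wrist6',c['pixels']);s=read_state();print(s['position'].round(4),s['force'].round(2),s['moment'].round(3))
E
```

```text
[0.4521 0.075  0.0126] [-2.84  0.77  4.58] [ 0.004  0.605 -0.039]
```

View pics/wrist6.png

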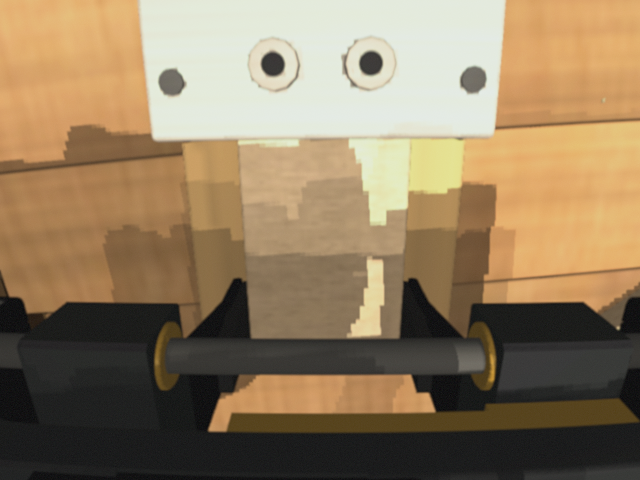

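Call:
play_rows:
  rows:
    - [[-0.0006, 0, 0, 0, 0, 0, 0.03], [-0.0006, 0.003, 0, 0, 0, 0, 0.03], [-0.0006, 0.006, 0, 0, 0, 0, 0.03], [-0.0006, 0.009, 0, 0, 0, 0, 0.03], [-0.0006, 0.012, 0, 0, 0, 0, 0.03], [-0.0006, 0.014, 0, 0, 0, 0, 0.03], [-0.0006, 0.016, 0, 0, 0, 0, 0.03], [-0.0006, 0.016, 0, 0, 0, 0, 0.03]]

```text
time_s: 10.9
position: [0.4704, 0.0733, 0.0131]
tcp_rot: [[0.001, 0.997, -0.083], [-0.0, -0.083, -0.997], [-1.0, 0.001, 0.0]]
force: [0.4, -0.2, -1.8]
opening: 0.708
```

Call:
play_rows:
  rows:
    - [[0.0003, 0.001, 0, 0, 0, 0, 0.03], [0.0003, 0.002, 0, 0, 0, 0, 0.03], [0.0003, 0.003, 0, 0, 0, 0, 0.03], [0.0003, 0.004, 0, 0, 0, 0, 0.03], [0.0003, 0.005, 0, 0, 0, 0, 0.03], [0.0003, 0.006, 0, 0, 0, 0, 0.03]]

```text
time_s: 11.5
position: [0.476, 0.0729, 0.0128]
tcp_rot: [[-0.0, 0.997, -0.083], [-0.0, -0.083, -0.997], [-1.0, -0.0, 0.0]]
force: [0.5, 0.5, 0.1]
opening: 0.709
```

Call:
play_rows:
  rows:
    - [[0, 0.001, 0, 0, 0, 0, 0.03], [0, 0.002, 0, 0, 0, 0, 0.03], [0, 0.003, 0, 0, 0, 0, 0.03]]

```text
time_s: 11.8
position: [0.4789, 0.0727, 0.0128]
tcp_rot: [[-0.0, 0.997, -0.083], [0.0, -0.083, -0.997], [-1.0, -0.0, 0.0]]
force: [0.5, -0.0, -1.1]
opening: 0.711
```

Call:
play_rows:
  rows:
    - [[0, 0.001, 0, 0, 0, 0, 0.03], [0, 0.002, 0, 0, 0, 0, 0.03]]

```text
time_s: 12.0
position: [0.4809, 0.0725, 0.0128]
tcp_rot: [[-0.0, 0.997, -0.083], [-0.0, -0.083, -0.997], [-1.0, -0.0, 0.0]]
force: [-0.1, 0.3, -0.7]
opening: 0.713
```

Call:
play_rows:
  rows:
    - [[0, 0.001, 0, 0, 0, 0, 0.03], [0, 0.002, 0, 0, 0, 0, 0.03]]

```text
time_s: 12.2
position: [0.4829, 0.0723, 0.0127]
tcp_rot: [[-0.0, 0.997, -0.083], [-0.0, -0.083, -0.997], [-1.0, -0.0, 0.0]]
force: [-0.2, 0.3, -0.9]
opening: 0.706
```

Call:
play_rows:
  rows:
    - [[0, 0.001, 0, 0, 0, 0, 0.03], [0, 0.002, 0, 0, 0, 0, 0.03]]

```text
time_s: 12.4
position: [0.4849, 0.0721, 0.0127]
tcp_rot: [[-0.0, 0.997, -0.083], [-0.0, -0.083, -0.997], [-1.0, -0.0, 0.0]]
force: [0.3, -1.1, -0.0]
opening: 0.708
```

Call:
play_rows:
  rows:
    - [[0, 0.001, 0, 0, 0, 0, 0.03], [0, 0.002, 0, 0, 0, 0, 0.03]]

```text
time_s: 12.6
position: [0.4868, 0.072, 0.0127]
tcp_rot: [[-0.0, 0.997, -0.083], [0.0, -0.083, -0.997], [-1.0, -0.0, 0.0]]
force: [-0.5, -0.2, -1.1]
opening: 0.709
```

Call:
play_rows:
  rows:
    - [[0, 0.001, 0, 0, 0, 0, 0.03], [0, 0.002, 0, 0, 0, 0, 0.03]]

```text
time_s: 12.8
position: [0.4888, 0.0718, 0.0127]
tcp_rot: [[-0.0, 0.997, -0.083], [0.0, -0.083, -0.997], [-1.0, -0.0, -0.0]]
force: [-0.9, -0.0, -1.3]
opening: 0.711
```

Call:
play_rows:
  rows:
    - [[0, 0.001, 0, 0, 0, 0, 0.03], [0, 0.002, 0, 0, 0, 0, 0.03]]

```text
time_s: 13.0
position: [0.4908, 0.0717, 0.0127]
tcp_rot: [[-0.0, 0.997, -0.083], [0.0, -0.083, -0.997], [-1.0, -0.0, 0.0]]
force: [-0.1, 0.4, -1.5]
opening: 0.712
```

Call:
play_rows:
  rows:
    - [[0, 0.001, 0, 0, 0, 0, 0.03], [0, 0.002, 0, 0, 0, 0, 0.03]]

```text
time_s: 13.2
position: [0.4928, 0.0715, 0.0127]
tcp_rot: [[-0.0, 0.997, -0.083], [-0.0, -0.083, -0.997], [-1.0, -0.0, 0.0]]
force: [-0.7, 0.3, -0.7]
opening: 0.709
```

Call:
play_rows:
  rows:
    - [[0, 0.001, 0, 0, 0, 0, 0.03], [0, 0.002, 0, 0, 0, 0, 0.03]]

```text
time_s: 13.4
position: [0.4945, 0.0714, 0.0127]
tcp_rot: [[-0.001, 0.997, -0.083], [0.0, -0.083, -0.997], [-1.0, -0.001, 0.0]]
force: [-1.0, -0.1, -0.3]
opening: 0.711
```

Call:
play_rows:
  rows:
    - [[0, 0.0005, 0, 0, 0, 0, 0.03], [0, 0.001, 0, 0, 0, 0, 0.03]]

```text
time_s: 13.6
position: [0.4947, 0.0713, 0.0127]
tcp_rot: [[-0.002, 0.997, -0.083], [0.0, -0.083, -0.997], [-1.0, -0.002, 0.0]]
force: [-2.2, 0.4, 0.7]
opening: 0.709
```

Call:
play_rows:
  rows:
    - [[0, 0.0005, 0, 0, 0, 0, 0.03], [0, 0.001, 0, 0, 0, 0, 0.03], [0, 0.001, 0, 0, 0, 0, 0.03]]

```text
time_s: 13.9
position: [0.4952, 0.0713, 0.0127]
tcp_rot: [[-0.003, 0.997, -0.083], [0.0, -0.083, -0.997], [-1.0, -0.003, 0.0]]
force: [-5.1, -0.4, 3.0]
opening: 0.712
```

```bash
python3 - <<'E'
from h import *
for n in('wrist','wrist'):
    c=capture(n);save('wrist7',c['pixels']);s=read_state();print(s['position'].round(4),s['force'].round(2),s['moment'].round(3))
E
```

```text
[0.4952 0.0713 0.0127] [-5.69  0.02  3.35] [-0.036  1.007  0.14 ]
[0.4952 0.0713 0.0127] [-4.89 -0.19  2.05] [-0.041  0.978  0.012]
```

View pics/wrist7.png

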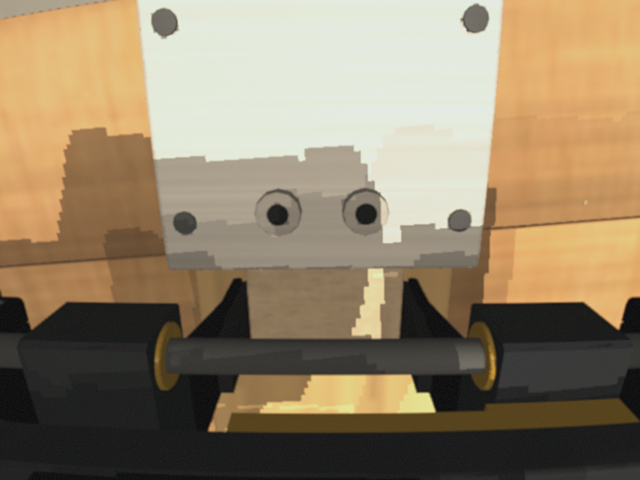

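It is blocked at about 5 N, with roughly 53 mm in, inside the expected 37–59 mm. I ease off the push a little and release.

Call:
play_rows:
  rows:
    - [[0, -0.001, 0, 0, 0, 0, 0.03], [0, -0.001, 0, 0, 0, 0, 0.03], [0, -0.001, 0, 0, 0, 0, 0.075], [0, -0.001, 0, 0, 0, 0, 0.075], [0, -0.001, 0, 0, 0, 0, 0.075], [0, -0.001, 0, 0, 0, 0, 0.075]]

```text
time_s: 14.6
position: [0.4971, 0.0711, 0.013]
tcp_rot: [[0.002, 0.997, -0.083], [-0.0, -0.083, -0.997], [-1.0, 0.002, -0.0]]
force: [0.4, 0.6, -0.6]
opening: 0.852
```

```bash
python3 - <<'E'
from h import *
for n in('wrist',):
    c=capture(n);save('wrist8',c['pixels']);s=read_state();print(s['position'].round(4),s['force'].round(2),s['opening'])
E
```

```text
[0.4967 0.0711 0.0129] [-0.75 -0.2  -0.21] 0.8563996706059189
```

View pics/wrist8.png

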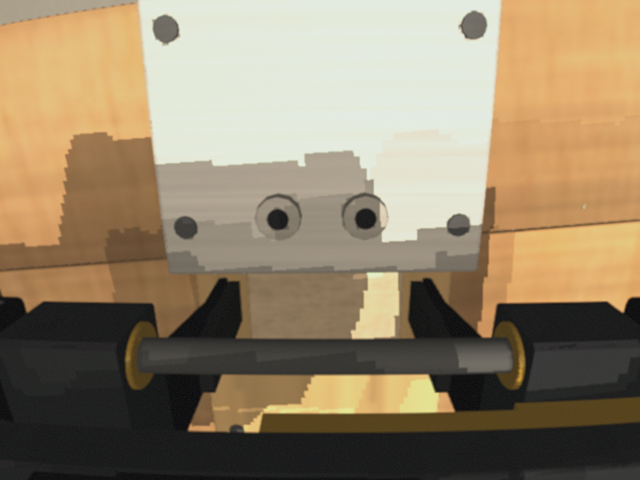

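Call:
play_rows:
  rows:
    - [[-0.02, 0, 0, 0, 0, 0, 0.077], [-0.05, 0, 0, 0, 0, 0, 0.077], [-0.07, -0.01, 0, 0, 0, 0, 0.077], [-0.08, -0.04, 0, 0, 0, 0, 0.02], [-0.08, -0.055, 0, 0, 0, 0, 0], [-0.08, -0.055, 0, 0, 0, 0, 0], [-0.08, -0.055, 0, 0, 0, 0, 0]]

```text
time_s: 15.35
position: [0.4422, 0.0757, 0.0929]
tcp_rot: [[0.002, 0.997, -0.083], [-0.0, -0.083, -0.997], [-1.0, 0.002, -0.0]]
force: [1.0, -0.8, -0.3]
opening: 0.606
```

```bash
python3 - <<'E'
from h import *
for n in('wrist','scene'):
    c=capture(n);save(n+'9',c['pixels'])
save('scene9c',cv2.resize(c['pixels'][140:230,210:350],None,fx=5.5,fy=5.5,interpolation=2))
s=read_state();print(s['position'].round(4),s['force'].round(2),s['opening'])
E
```

```text
[0.4429 0.0756 0.0927] [-0.56 -0.15 -0.12] 0.5121168289662886
```

View pics/wrist9.png

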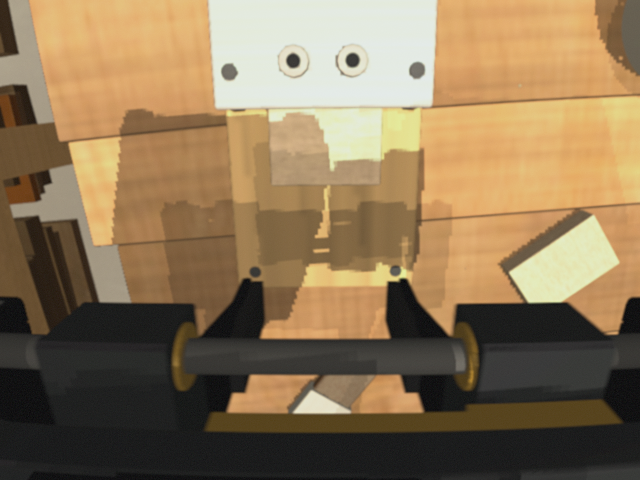

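View pics/scene9c.png

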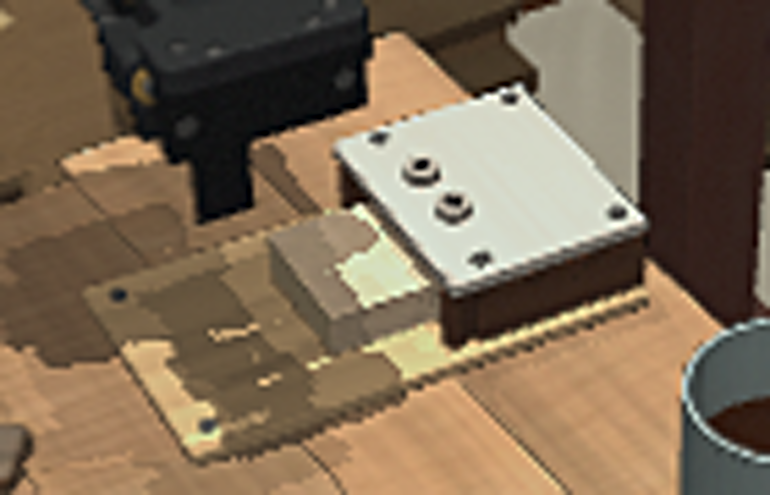

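Call:
play_rows:
  rows:
    - [[0.02, 0, 0, 0, 0, 0, 0], [0.045, 0, 0, 0, 0, 0, 0], [0.065, 0, 0, 0, 0, 0, 0], [0.075, 0, 0, 0, 0, 0, 0], [0.075, 0.01, 0, 0, 0, 0, 0], [0.075, 0.018, 0, 0, 0, 0, 0], [0.075, 0.022, 0, 0, 0, 0, 0], [0.075, 0.023, 0, 0, 0, 0, 0], [0.075, 0.024, 0, 0, 0, 0, 0], [0.075, 0.025, 0, 0, 0, 0, 0], [0.075, 0.025, 0, 0, 0, 0, 0]]

```text
time_s: 16.55
position: [0.4659, 0.0738, 0.018]
tcp_rot: [[0.0, 0.997, -0.083], [-0.0, -0.083, -0.997], [-1.0, 0.0, -0.0]]
force: [-0.4, 0.5, 0.1]
opening: 0.01
```

Call:
play_rows:
  rows:
    - [[0, 0.001, 0, 0, 0, 0, 0], [0, 0.002, 0, 0, 0, 0, 0], [0, 0.003, 0, 0, 0, 0, 0]]

```text
time_s: 16.85
position: [0.4689, 0.0735, 0.0177]
tcp_rot: [[-0.0, 0.997, -0.083], [0.0, -0.083, -0.997], [-1.0, -0.0, 0.0]]
force: [0.9, 0.6, 0.8]
opening: 0.009
```

Call:
play_rows:
  rows:
    - [[0, 0.001, 0, 0, 0, 0, 0], [0, 0.002, 0, 0, 0, 0, 0]]

```text
time_s: 17.05
position: [0.4698, 0.0734, 0.0176]
tcp_rot: [[-0.003, 0.997, -0.083], [0.0, -0.083, -0.997], [-1.0, -0.003, 0.0]]
force: [-2.7, 0.4, 0.7]
opening: 0.001
```

Call:
play_rows:
  rows:
    - [[0, 0.001, 0, 0, 0, 0, 0], [0, 0.001, 0, 0, 0, 0, 0], [0, 0.001, 0, 0, 0, 0, 0]]

```text
time_s: 17.35
position: [0.4703, 0.0734, 0.0177]
tcp_rot: [[-0.003, 0.997, -0.083], [0.0, -0.083, -0.997], [-1.0, -0.003, 0.0]]
force: [-4.4, -0.4, 2.1]
opening: 0.008
```

The pad is firmly stopped: the force climbs to 4.4 N and the pad doesn't move. I back straight off, rise and look once more.

Call:
play_rows:
  rows:
    - [[0, -0.005, 0, 0, 0, 0, 0], [0, -0.015, 0, 0, 0, 0, 0], [-0.01, -0.025, 0, 0, 0, 0, 0], [-0.04, -0.03, 0, 0, 0, 0, 0], [-0.08, -0.03, 0, 0, 0, 0, 0], [-0.12, -0.03, 0, 0, 0, 0, 0], [-0.13, -0.03, 0, 0, 0, 0, 0], [-0.13, -0.03, 0, 0, 0, 0, 0]]

```text
time_s: 18.15
position: [0.4429, 0.0758, 0.1497]
tcp_rot: [[0.006, 0.997, -0.083], [-0.0, -0.083, -0.997], [-1.0, 0.006, -0.0]]
force: [0.5, -0.1, -0.2]
opening: 0.004
```

```bash
python3 - <<'E'
from h import *
for n in('wrist','scene'):
    c=capture(n);save(n+'10',c['pixels'])
s=read_state();print(s['time_s'],s['position'].round(4),s['force'].round(2),s['opening'])
E
```

```text
18.25 [0.4412 0.0758 0.1474] [-0.84  0.03  0.05] 0.004133903527639856
```

View pics/wrist10.png

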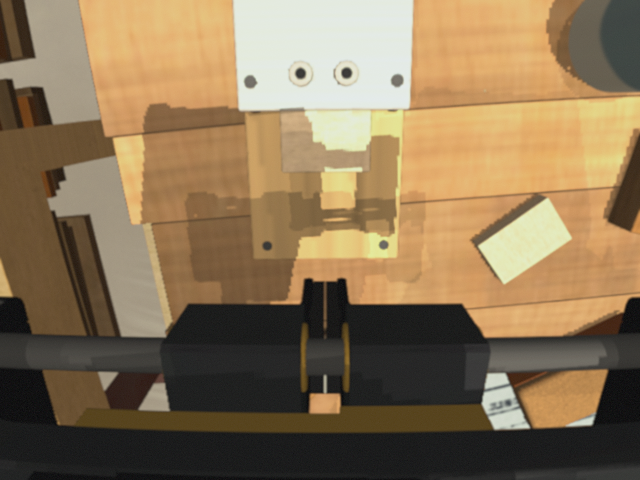

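View pics/scene10.png

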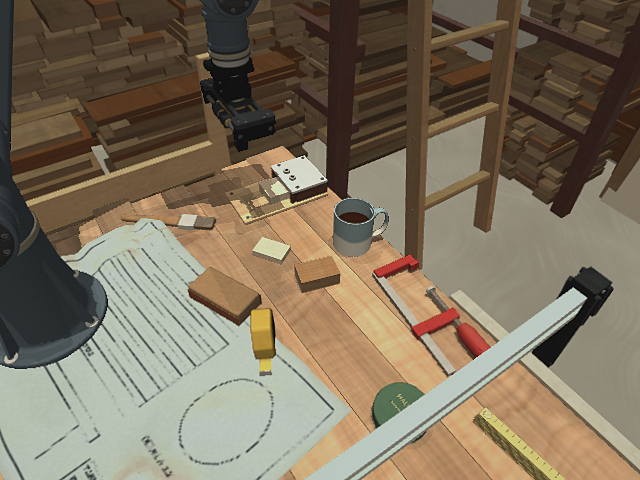

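The pad (wrist view, cols 280–370, rows 110–171) lies flat and straight under the plate. The offcut (scene 317,273) is where it was, and the gripper is clear.

```bash
python3 -c "
from rig import *
print(hand_in())"
```

```text
the job is handed in; nothing more can be done
None
```

I loaded the larger pale pad into the drilling jig and slid it under the plate until it hit a hard stop. I then released it and handed the job in at about 18 s of the 42 s allowed; no verdict was reported.

- **Picking and placing:** I gripped the pad across its width, about 13 mm from the end that stays outside, and laid it flat on the bed.
- **Seating:** The last stretch went in small steps. The pad stopped with roughly 53 mm inside, which is within the expected 37–59 mm. I stopped pushing at about 5 N, eased back 1 mm and opened the fingers.
- **Check after release:** A gentle nudge on the pad's outer end with the shut fingers met a firm stop. The force rose to 4.4 N and the fingers advanced only about 0.5 mm. The brass trip plate can't be seen, so "home" rests on this feel and the depth.
- **Last pictures:** The pad lies flat and straight under the plate, the offcut has not moved, and the gripper is clear.
- **What disagreed:** The cameras differed by 4–7 mm on the jig's sideways position. I shifted the pad 4 mm and turned it 0.5° to match the wrist view before lowering it. The early part of the slide pressed down with up to 7 N, so I raised the arm slightly and carried on.

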